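# Clamp a valve body in an eccentric clamp

## Robot

A 6-joint arm with a two-finger parallel gripper is mounted at the origin on the work surface. World frame = base frame: x ahead of the robot, y to its left, z up, the work surface at z = 0. Lengths are in m, angles in rad, forces in N, time in s.
With the tool pointing down it reaches from about 0.4 to 0.825 m from the base axis. Payload 7 kg.
Tool frame: the origin (TCP) lies midway between the tips of the shut fingers; the grasp point (between the pads) lies arm.hold_point_z behind it (arm.hold_point_z is the distance from the TCP to the grasp point, in m); z points along the fingers, y is the line along which they close (so a half turn about z gives the same grasp; the last joint's range is limited). The gripper opens to 88 mm and grips with 3 to 60 N. Pads are 19 mm wide; open, the fingers measure 130 mm over their backs; the gripper's body (78 mm by 193 mm) begins 47 mm behind the grasp point.
Start: joints at [1.402, 0.359, 0.012, 0, -1.224, -0.288], TCP at [0.298, 0.606, 0.227] pointing down, gripper open.
Joint ranges: [-3.07, 3.07], [-1.43, 2.12], [-1.02, 1.25], [-3.03, 1.67], [-3.05, -0], [-3.03, 3.03]. Speed limits (rad/s): [2.39, 2.39, 3.01, 3.14, 3.14, 3.14].

## Interface

Orientations are given as [roll, pitch, yaw] about the fixed x, y, z axes, in that order (R = Rz(yaw) Ry(pitch) Rx(roll)).
In Python, from station import arm gives the robot as it stands.
- The arm moves only by the shell command python3 -m crank 'ROWS' [OPENING] [FORCE]. ROWS is JSON, a list that holds one entry, the list of rows, each a list of 4 numbers: the shift along the tool's x, y, z in units of 25 mm (1.0 is 25 mm), then the turn about the tool's z in units of 5 degrees (1.0 is 5 degrees). A call has 1 to 12 rows; each row is the pose to reach, as a shift and turn from the pose commanded when the call began, along the tool's axes at that moment; what a row does not reach only later rows make up. A row lasts 1/8 s, in which the tool goes at most 62.5 mm and 10.7 degrees, less where a joint would pass 70% of its speed; a pose out of reach is approached as far as the arm can. A call with a gripper value outside its range is refused whole. OPENING is the closure, from 0 (fully open) to 1 (shut), set as the call begins (- or left out, the last holds). The fingers move at their own pace and stop on an object; FORCE is the grip in N (left out, the last holds). Time passes only in rows, so rows that repeat a pose let the fingers close. It gives the time, the measured TCP pose, the force, the opening and the grip force at its end, in the units of the state.
- arm.get_state(): the state, without advancing time (a new reading comes with each control period).
- arm.grab_frame(name): name is "side" or "top" or "wrist"; returns (picture, depth): 400x640x3 uint8, red, green, blue; 400x640 float32, m along the optical axis (not along the pixel's ray), 0 where there is no reading.
- arm.get_calibration(name): a dict with "mtx" (3x3 intrinsics, pixels), "R" (3x3) and "t" (3): a world point X has camera coordinates R X + t; the wrist camera has in their place "mount" (4x4, takes a point from camera to tool coordinates, whose origin is the TCP and whose axes are the flange's). Camera axes: x right, y down, z forward; pixel columns grow to the right and rows downward; lengths in m; the calibration is good to about 2 mm. A picture is of the moment at which its call begins: read the wrist's pose just before it. get_calibration takes no time and is no camera call.
- arm.job_done(): hands the job in; it is judged then, once.
Trained networks look in the newest picture that a camera, given by its name, has taken for a name from the list of things; names that differ only in an ending like _2 or _b are one class to them, and where a whole thing is asked for, a point or a joint stands for the part that bears it (a point fixed in the world has none). Each returns a list of dicts, best first, with "score" (0 to 1); they miss things now and then, are a little off and sometimes report something else, mostly with a low value. They report only what shows in the picture. A call takes as long as a camera call. They do not tell look-alikes from the thing itself.
- arm.recognise(thing, camera): "extent" ([left, top, width, height] in pixels, round what is visible of it).
- arm.trace(thing, camera): "mask" (400x640 bool, what is visible of it) and "extent" ([left, top, width, height] in pixels, round what is visible of it).
The state is a dict: "t": time; "q": joint angles; "qd": joint speeds; "joint_efforts": joint torques, N m; "eef_pos": TCP position; "ee_rot": TCP orientation; "force": force on the tool from outside, world axes, zero at the start; "moment": the same for the moment, N m; "width": finger opening in m; "gripper_force": force on a finger pad.
Only numpy, scipy, OpenCV 4.12 (cv2) and the standard library are available. Lean on these libraries where they do the work, as an engineer would, in place of code of your own. Each camera call takes 0.05 s, during which the arm holds its last target. There are 200 camera calls.

## Task

Set the brass valve body upright in the nest of the clamp fixture, its long side along the fixture, and let go of it. Then turn the eccentric knob clockwise until its lobe has pushed the body against the sprung backing pad and bears on it with about 10 N (5 to 15 N is right, more than 25 N at any moment dents the body), and leave it clamped so. Do not push the other things on the bench about.

Things in the scene. Friction and masses are not known exactly. Their poses are not given: they have to be found in the camera images.
- fixture: Fixed clamp fixture, aluminium base plate 160 x 80 x 8 mm. Origin: centre of the plate's underside, on the bench. Its x runs along the plate in the clamping direction, from the eccentric knob (axis at x = -34.5 mm, y = 0) over the nest (around x = 0) to the sprung backing pad and its stop bracket; z up.
- nest (a point): Point on top of the base plate, 8 mm above the bench, mid nest, straight above the fixture's origin; axes as the fixture's. A body set down centred here clears pad and retracted cam by 2 to 8 mm. Two low guides bound the nest in y: inner faces 39 mm apart, 40 mm long in x, tops 14 mm above the bench.
- stop (a point): Point on the fixed stop bracket (50 mm wide, top 44 mm above the bench), at fixture x = 52 mm. In front of it the steel pad, 26 mm wide, 16 to 40 mm above the bench. Pad face nominally at fixture x = 27.5 mm, but its stop screw is set up to 3 mm either way and is not measured. The pad is sprung: it yields 1 mm per 6 N, bottoming after 5 mm.
- cam: The eccentric knob's cam. Origin on its upright turning axis, 12 mm above the bench; z up. Greased steel disc, radius 18 mm, 18 to 38 mm above the bench, its centre 9 mm off the axis, at (-8.3, 3.5) mm in its own x, y. Its angle a is how far its x axis is turned clockwise (seen from above) from the fixture's x: -0.25 to 0.1 rad at the start, 2.4 at most. It reaches 18 - 9 cos(a + 0.4) mm from the axis towards the nest.
- knob_grip (a point): Centre of the knob's grey wing grip, on the turning axis, 78 mm above the bench: 10 mm thick along the cam's x, 30 mm long along its y, 28 mm high. Turning free takes about 0.12 N m while moving, less is felt once stopped; once the body is against the pad (from a = 0.8 to 1.6 rad) 0.05 rad adds about 2.5 N of bearing force, and each newton adds about 0.012 N m of turning torque. It stays where it is left.
- valve: The valve body to be clamped: the same solid as valve_center, origin at the centre of its underside.
- valve_center (a point): Centre of the loose brass valve body, a plain block 44 mm long (its x), 34 mm wide (its y) and 40 mm high (z up), about 0.3 kg, standing on the bench; a flat 3 mm round boss on its top. Best gripped across the 34 mm, high enough for the fingertips to stay above the low guides.
- tray: Bystander: white plastic parts tray 200 x 130 x 50 mm, origin at the centre of its underside; leave alone.
- drier: Bystander: blue filter drier lying on the bench, 150 mm long, 48 mm diameter; origin at the centre of its underside; leave alone.
- elbow: Bystander: bent copper pipe about 55 x 55 mm, 16 mm thick, lying flat; leave alone.
- bracket: Bystander: white U-shaped bracket 60 x 50 x 38 mm; origin under its centre; leave alone.
- driver: Bystander: screwdriver lying along its x; leave alone.
- flare_nut: Bystander: brass nut 26 mm across, 24 mm high; origin under its centre; leave alone.
- oil: Bystander: plastic oil bottle, radius 28 mm, 150 mm high; origin under its centre; leave alone.
Things that resemble listed ones, but are neither listed nor needed, are in the scene too. What is shaped like the valve but black, blue or turquoise is not meant.

How it is judged:
By the outcome, as a careful person would: the job done as asked, in the order asked, and still so for the second after the job is handed in, with the robot touching nothing.
It also fails if it takes over 72 s, if anything falls off the work surface, if the arm or the gripper's body presses on something with over 40 N, if the wrist force passes 120 N, or if a joint passes its speed limit or range.

## Working session

There is one attempt and no reset: what is moved stays moved. The work goes in short steps, Python scripts to look and compute and a shell command to move; the robot and the scene stay as the last step left them, time stands still between calls to the robot, and variables do not carry over. Pictures are saved under pics/ and viewed, at most 10 in all, crops included, and the job is handed in when it is done.

```bash
ls; mkdir -p pics
python3 - <<'E'
from station import arm
import cv2,numpy as np
s=arm.get_state();print(s, arm.hold_point_z)
ims=[]
for n in("top","side"):
    p,d=arm.grab_frame(n);np.savez(f"/tmp/{n}.npz",p=p,d=d)
    cv2.imwrite(f"pics/{n}0.png",p[:,:,::-1])
    for th in("valve","fixture","cam","knob_grip","stop"):
        for r in arm.recognise(th,n)[:5]:print(n,th,round(r["score"],2),np.round(r["extent"]).tolist())
    c=arm.get_calibration(n);print(c)
print(arm.get_calibration("wrist"))
E
```

```text
pics
{'t': 0.0, 'q': array([ 1.40207761e+00,  3.59374247e-01,  1.10723038e-02, -3.39800619e-04,
       -1.22408476e+00, -2.88092159e-01]), 'qd': array([ 0.0003884 , -0.00168375, -0.00064236,  0.00027453, -0.00136157,
       -0.00093373]), 'joint_efforts': array([-5.39185075e-04, -5.82718170e+01,  2.93048036e+01,  6.99754804e+00,
        7.03870930e-03, -1.48589302e-04]), 'eef_pos': array([0.29755344, 0.60534532, 0.22563857]), 'ee_rot': array([ 3.13997706e+00, -1.45633910e-04, -4.56926477e-01]), 'force': array([-0.10394176,  0.87787647, -0.59172595]), 'moment': array([-0.04398511, -0.05286326, -0.01793013]), 'gripper_force': 0.0, 'width': 0.08737500940607937} 0.0188
top valve 0.72 [218.0, 236.0, 19.0, 19.0]
top valve 0.65 [254.0, 224.0, 16.0, 22.0]
top valve 0.63 [247.0, 260.0, 15.0, 11.0]
top valve 0.5 [268.0, 196.0, 17.0, 20.0]
top valve 0.47 [285.0, 234.0, 16.0, 17.0]
top fixture 0.8 [351.0, 189.0, 24.0, 59.0]
top cam 0.72 [354.0, 229.0, 13.0, 11.0]
top knob_grip 0.57 [347.0, 190.0, 32.0, 56.0]
top stop 0.86 [346.0, 191.0, 30.0, 59.0]
{'mtx': array([[395.76639111,   0.        , 325
[... 1014 characters left out ...]
8647828, -0.16299963,  0.01707995],
       [-0.06851089, -0.50479893, -0.86051398],
       [ 0.1488854 ,  0.84770818, -0.50914043]]), 't': array([-0.55784813,  0.14817292,  1.00531139])}
{'mtx': array([[329.8324053 ,   0.        , 322.83226102],
       [  0.        , 329.8324053 , 197.15190874],
       [  0.        ,   0.        ,   1.        ]]), 'mount': array([[ 7.95766725e-04, -9.66490544e-01, -2.56700983e-01,
         6.85168873e-02],
       [ 9.99999683e-01,  7.75310306e-04,  1.80896828e-04,
         8.71451270e-04],
       [ 2.41878437e-05, -2.56701045e-01,  9.66490855e-01,
        -1.59495902e-01],
       [ 0.00000000e+00,  0.00000000e+00,  0.00000000e+00,
         1.00000000e+00]])}
```

View pics/top0.png

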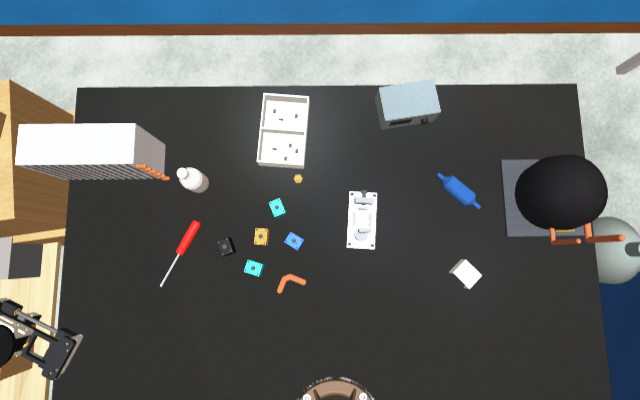

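View pics/side0.png

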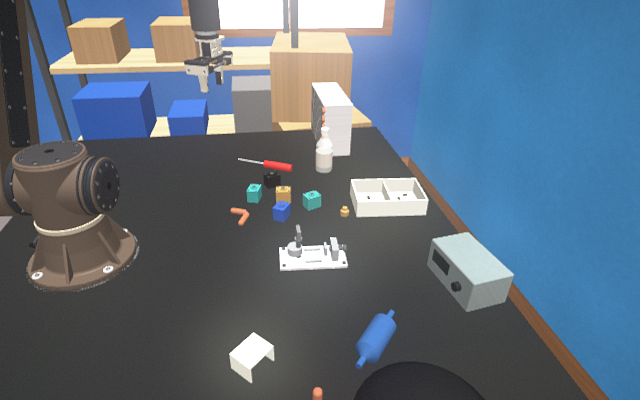

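Top view candidates: brass block (261,236) is the wanted one. Turquoise (277,207) and (253,268), blue (293,241) and black (226,246) are look-alikes, and the brass nut is at (298,178). The fixture is at (362,220), with its knob on the robot side (361,237) and the stop on the far side (364,197).

```bash
cat > h.py <<'E'
import numpy as np,cv2
from station import arm
from scipy.spatial.transform import Rotation as Rn
def Tt(s):
    T=np.eye(4);T[:3,:3]=Rn.from_euler('xyz',s['ee_rot']).as_matrix();T[:3,3]=s['eef_pos'];return T
def cam(n,s=None):
    c=arm.get_calibration(n)
    if n=='wrist': W=Tt(s)@c['mount']
    else:
        E=np.eye(4);E[:3,:3]=c['R'];E[:3,3]=c['t'];W=np.linalg.inv(E)
    return c['mtx'],W
def cloud(d,K,W):
    v,u=np.indices(d.shape);P=np.stack([(u-K[0,2])/K[0,0]*d,(v-K[1,2])/K[1,1]*d,d],-1)
    return P@W[:3,:3].T+W[:3,3]
def plane(u,v,K,W,z):
    r=W[:3,:3]@np.array([(u-K[0,2])/K[0,0],(v-K[1,2])/K[1,1],1]);return W[:3,3]+r*(z-W[2,3])/r[2]
def togo(s,p,yaw=None):
    "shift in units to bring TCP to p, and turn units to a world yaw (tool pointing down)"
    T=Tt(s);d=T[:3,:3].T@(np.array(p)-T[:3,3])/.025
    t=None
    if yaw is not None:
        a=-(yaw-s['ee_rot'][2]);a=(a+np.pi/2)%np.pi-np.pi/2;t=np.degrees(a)/5
    return np.round(d,2),t
E
python3 - <<'E'
from h import *
Z=np.load('/tmp/top.npz');K,W=cam('top');P=cloud(Z['d'],K,W)
import cv2
c=cv2.resize(Z['p'][180:290,200:390,::-1],None,fx=4,fy=4,interpolation=cv2.INTER_CUBIC);cv2.imwrite('pics/crop1.png',c)
for n,u,v,z in[('valve',261,236,.04),('knob',361,237,.08),('fix',362,220,.008),('stop',364,197,.044),('blue',293,241,.04),('turq',253,268,.04),('turq2',277,207,.04),('black',226,246,.04)]:print(n,plane(u,v,K,W,z).round(3))
# brass mask
h=cv2.cvtColor(Z['p'],cv2.COLOR_RGB2HSV);m=(h[...,0]>12)&(h[...,0]<28)&(h[...,1]>120)&(h[...,2]>60);m[:, :240]=0;m[:,280:]=0;m[:220]=0;m[260:]=0
q=P[m];print(len(q),q.min(0),q.max(0)); t=q[q[:,2]>.034];print(len(t),t.mean(0),cv2.minAreaRect(t[:,:2].astype(np.float32)*1000))
h2=P[180:255,340:385];fm=(Z['p'][180:255,340:385].min(-1)>110);f=h2[fm&(h2[...,2]<.02)];print(len(f),cv2.minAreaRect(f[:,:2].astype(np.float32)*1000))
E
```

```text
valve [0.497 0.191 0.04 ]
knob [ 0.49  -0.076  0.08 ]
fix [ 0.54  -0.088  0.008]
stop [ 0.601 -0.091  0.044]
blue [0.483 0.105 0.04 ]
turq [0.412 0.212 0.04 ]
turq2 [0.576 0.148 0.04 ]
black [0.472 0.285 0.04 ]
210 [ 0.44616893  0.0338711  -0.00495192] [0.51959819 0.21672744 1.12241561]
171 [0.49784937 0.19077815 0.052201  ] ((485.3338623046875, 120.577392578125), (184.7861328125, 45.4048957824707), 79.49642944335938)
1305 ((542.4940795898438, -87.96804809570312), (82.33116149902344, 164.1551055908203), 85.55718994140625)
```

View pics/crop1.png

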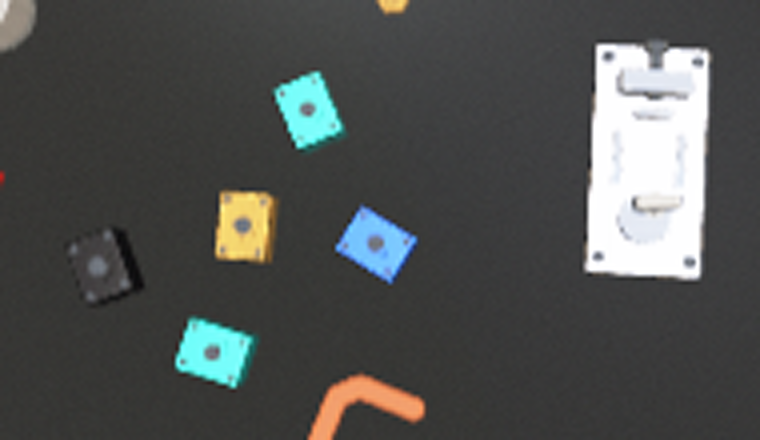

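Run:
```python
from h import *
s=arm.get_state();print(togo(s,[.49,.19,.21],0.04))
```

```text
(array([14.24, 11.53,  0.66]), np.float64(-5.692812272225906))
```

```bash
python3 -m crank '[[[2.2,1.8,0,-0.8],[4,3.2,0,-1.6],[6,5,0.1,-2.4],[7.8,6.4,0.2,-3.2],[9.6,7.8,0.3,-4],[11.4,9.2,0.4,-4.8],[13,10.5,0.6,-5.7],[14.2,11.5,0.7,-5.7],[14.2,11.5,0.7,-5.7],[14.2,11.5,0.7,-5.7]]]' 0.3 40
python3 - <<'E'
from h import *
s=arm.get_state();p,d=arm.grab_frame('wrist');K,W=cam('wrist',s);P=cloud(d,K,W)
np.savez('/tmp/w1.npz',p=p,d=d);cv2.imwrite('pics/w1.png',p[:,:,::-1])
for r in arm.trace('valve','wrist')[:4]:
    m=r['mask']&(d>0);q=P[m];zt=np.percentile(q[:,2],90);t=q[abs(q[:,2]-zt)<.006]
    print(round(r['score'],2),r['extent'],np.median(p[m],0),zt.round(4),cv2.minAreaRect((t[:,:2]*1000).astype(np.float32)))
E
```

```text
t: 1.85
eef_pos: [0.4896, 0.1913, 0.2093]
ee_rot: [-3.141, -0.0, 0.04]
force: [0.0, 0.2, -0.4]
width: 0.0613
gripper_force: 0.0
0.93 [373.9, 157.4, 60.0, 56.1] [ 86. 167. 255.] 0.0445 ((484.65081787109375, 105.2070541381836), (44.15321350097656, 34.014766693115234), 57.897945404052734)
0.93 [272.7, 215.4, 51.2, 40.4] [  0. 220. 213.] 0.0442 ((414.135009765625, 214.15895080566406), (44.21968078613281, 33.590354919433594), 72.75608825683594)
0.89 [344.3, 61.0, 44.6, 57.0] [ 74. 255. 247.] 0.0448 ((576.6705932617188, 151.6699676513672), (43.352264404296875, 34.263038635253906), 23.716272354125977)
0.82 [200.8, 162.2, 51.8, 55.3] [63. 61. 64.] 0.0442 ((472.0049743652344, 291.54949951171875), (44.11666488647461, 34.6690673828125), 20.478485107421875)
```

View pics/w1.png

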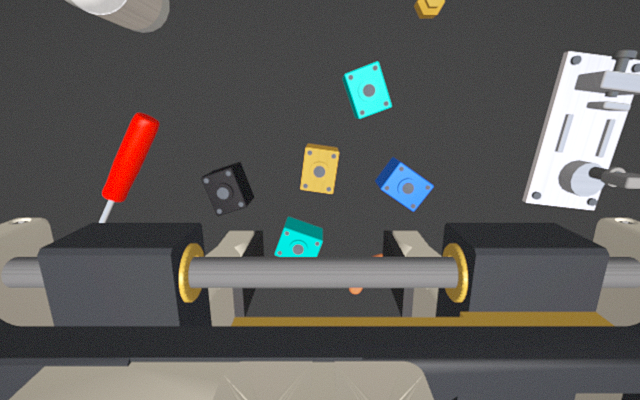

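The brass block is at (320,170), between black (226,188) and blue (405,186). The network missed it, so I'll use colour and depth.

Run:
```python
from h import *
s=arm.get_state();Z=np.load('/tmp/w1.npz');p,d=Z['p'],Z['d'];K,W=cam('wrist',s);P=cloud(d,K,W)
h=cv2.cvtColor(p,cv2.COLOR_RGB2HSV);m=np.zeros(d.shape,bool);m[130:205,290:350]=1
t=P[m&(d>0)&(P[...,2]>.039)&(P[...,2]<.05)];print(len(t),np.median(t[:,2]))
r=cv2.minAreaRect((t[:,:2]*1000).astype(np.float32));print(r)
b=cv2.boxPoints(r);e=[b[1]-b[0],b[2]-b[1]];e=max(e,key=np.linalg.norm);a=(np.arctan2(e[1],e[0])+np.pi/2)%np.pi-np.pi/2;print('yaw',a)
c=np.array(r[0])/1000;g=c+.011*np.array([np.cos(a),np.sin(a)])
print(togo(s,[*g,.035+arm.hold_point_z*-1],a), g)
# fixture plate
m=(p.min(-1)>90)&(P[...,2]>.003)&(P[...,2]<.02)&(P[...,1]<0);t=P[m];r=cv2.minAreaRect((t[:,:2]*1000).astype(np.float32));print(len(t),r,np.median(t[:,2]))
```

```text
1440 0.04167087752459492
((497.7114562988281, 195.76974487304688), (33.93764877319336, 44.048622131347656), 84.16412353515625)
yaw -0.10185504
(array([ 0.77, -0.07,  7.72]), np.float64(1.6415797363314426)) [0.50865445 0.19465128]
8608 ((542.7155151367188, -103.12901306152344), (119.82011413574219, 174.81898498535156), 85.98350524902344) 0.009608403854664799
```

```bash
python3 -m crank '[[[0.77,-0.07,1.5,1.64],[0.77,-0.07,3.5,1.64],[0.77,-0.07,5.5,1.64],[0.77,-0.07,7,1.64],[0.77,-0.07,7.7,1.64],[0.77,-0.07,7.7,1.64]]]' 0.3 40; python3 -m crank '[[[0,0,0,0],[0,0,0,0],[0,0,0,0],[0,0,0,0]]]' 1 40
```

```text
t: 2.7
eef_pos: [0.5077, 0.194, 0.0152]
ee_rot: [3.139, 0.002, -0.101]
force: [0.8, -0.1, 0.9]
width: 0.0614
gripper_force: 0.0
t: 3.2
eef_pos: [0.5091, 0.194, 0.0173]
ee_rot: [-3.141, -0.001, -0.102]
force: [-2.6, 0.2, 5.3]
width: 0.0337
gripper_force: 40.0
```

```bash
python3 -m crank '[[[0,0,-1.5,0],[0,0,-3.5,0],[0,1,-5.4,0],[0,3,-6.5,0],[-0.1,5,-6.9,-0.5],[-0.2,7,-6.9,-1],[-0.3,9,-6.9,-1.6],[-0.4,10.7,-6.9,-1.6],[-0.4,11.4,-6.9,-1.6],[-0.4,11.4,-6.9,-1.6],[-0.4,11.4,-6.9,-1.6]]]' 1 40
python3 - <<'E'
from h import *
s=arm.get_state();p,d=arm.grab_frame('wrist');K,W=cam('wrist',s);P=cloud(d,K,W)
np.savez('/tmp/w2.npz',p=p,d=d,W=W,K=K);cv2.imwrite('pics/w2.png',p[:,:,::-1]);print(s['eef_pos'],s['width'])
for th in('fixture','cam','knob_grip','stop'):
    for r in arm.trace(th,'wrist')[:2]:
        m=r['mask']&(d>0);q=P[m];print(th,round(r['score'],2),r['extent'],np.median(q,0).round(4),np.percentile(q[:,2],95).round(4))
E
```

```text
t: 4.58
eef_pos: [0.4693, -0.0886, 0.1888]
ee_rot: [-3.141, 0.0, 0.037]
force: [0.7, 0.2, -3.1]
width: 0.0339
gripper_force: 40.0
[ 0.46932836 -0.0885682   0.18882967] 0.033874387062240316
fixture 0.71 [277.0, 7.0, 97.9, 180.9] [ 0.5507 -0.0861  0.0099] 0.0469
cam 0.73 [293.9, 131.3, 44.4, 39.5] [ 0.5066 -0.0809  0.0662] 0.0939
knob_grip 0.76 [297.9, 130.0, 40.1, 43.6] [ 0.5063 -0.081   0.0654] 0.0939
stop 0.58 [276.6, 9.5, 96.7, 180.5] [ 0.5505 -0.0862  0.0099] 0.0469
```

View pics/w2.png

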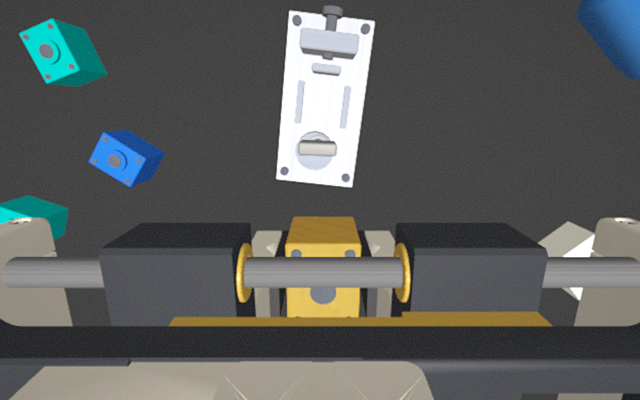

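The whole fixture is visible: knob (318,148), guides (300,100) and (346,107), pad (326,70), stop bracket (328,42). The brass block is in the gripper.

Run:
```python
from h import *
Z=np.load('/tmp/w2.npz');p,d,W,K=[Z[k] for k in('p','d','W','K')];P=cloud(d,K,W);s=arm.get_state()
roi=np.zeros(d.shape,bool);roi[5:200,265:385]=1
m=roi&(P[...,2]>.005)&(P[...,2]<.012)&(p.min(-1)>60);
n,l,st,_=cv2.connectedComponentsWithStats(m.astype(np.uint8));m=l==1+st[1:,4].argmax()
# plate outline by intersecting pixel rays with z=.008
v,u=np.nonzero(m);q=np.array([plane(a,b,K,W,.008)[:2] for a,b in zip(u,v)])*1000
r=cv2.minAreaRect(q.astype(np.float32));print('plate',r,np.median(P[m][:,2]))
b=cv2.boxPoints(r);e=max([b[1]-b[0],b[2]-b[1]],key=np.linalg.norm);a=(np.arctan2(e[1],e[0])+np.pi/2)%np.pi-np.pi/2
c=np.array(r[0]);print('yaw',a)
ax=np.array([np.cos(a),np.sin(a)]);ay=np.array([-ax[1],ax[0]])
def loc(X):X=np.asarray(X);return np.c_[(X[:,:2]*1000-c)@ax,(X[:,:2]*1000-c)@ay,X[:,2]*1000]
def rep(n,mm):
    t=loc(P[roi&mm]);print(n,len(t),'min',np.percentile(t,2,0).round(1),'max',np.percentile(t,98,0).round(1),'mean',t.mean(0).round(1))
L=loc(P.reshape(-1,3)).reshape(P.shape);z=P[...,2]
g=(z>.085)&(z<.1);rep('grip',g)
t=L[roi&g][:,:2].astype(np.float32);print(cv2.minAreaRect(t))
rep('stop',(z>.0425)&(z<.05)&(L[...,0]>30));rep('pad',(z>.038)&(z<.0425+.002)&(L[...,0]>20)&(L[...,0]<36))
rep('guideL',(z>.0135)&(z<.018)&(L[...,1]>10)&(abs(L[...,0])<22));rep('guideR',(z>.0135)&(z<.018)&(L[...,1]<-10)&(abs(L[...,0])<22))
rep('cam',(z>.036)&(z<.042)&(L[...,0]<-5))
# held valve top
Ti=np.linalg.inv(Tt(s));
vm=(z>.19)&(z<.225)&(p[...,0]>120)&(p[...,2]<110);vm[:215]=0;vm[325:]=0;vm[:,:285]=0;vm[:,365:]=0
tl=(P[vm]@Ti[:3,:3].T+Ti[:3,3])*1000;print('valve tool',np.percentile(tl,[2,50,98],0).round(1))
kw=(c+ -34.5*ax)/1000;print('knob world',kw,'nest',c/1000)
```

```text
plate ((541.9216918945312, -85.58779907226562), (80.0903091430664, 160.20956420898438), 85.68313598632812) 0.009434894275003186
yaw -0.07534349
grip 522 min [-39.5 -14.1  88.3] max [-29.   14.   94.6] mean [-34.1  -0.   92.8]
((-34.505943298339844, -0.20220661163330078), (10.159700393676758, 29.609519958496094), 4.50194787979126)
stop 1211 min [ 44.1 -23.8  43.4] max [59.4 23.8 46.9] mean [51.6  0.1 45.3]
pad 251 min [ 27.  -12.2  38.6] max [33.8 12.  42.6] mean [30.2 -0.1 41. ]
guideL 260 min [-19.   19.6  13.8] max [19.  25.3 17.1] mean [ 0.3 22.4 15.4]
guideR 260 min [-19.  -25.3  13.9] max [ 19.  -19.6  16.8] mean [  0.4 -22.4  15.3]
cam 517 min [-59.4 -12.2  37.7] max [-26.3  19.4  40.9] mean [-47.5   4.   39.3]
valve tool [[-25.8 -15.4 -27.3]
 [  6.    0.6 -23.4]
 [ 10.8  17.   -2.8]]
knob world [ 0.50751957 -0.08299091] nest [ 0.54192169 -0.0855878 ]
```

Run:
```python
from h import *
s=arm.get_state();a=-.0753;c=np.array([.5419,-.0856]);g=c+.013*np.array([np.cos(a),np.sin(a)])
print(togo(s,[*g,.03],a),s['q'],s['force'])
```

```text
(array([3.41, 0.07, 6.36]), np.float64(1.299320854607388)) [ 2.27306374e-01  6.07160397e-02 -4.63943946e-01 -8.39865937e-05
 -1.04623682e+00  1.38161915e+00] [-0.10235201  0.15363022 -2.79918802]
```

```bash
python3 -m crank '[[[1.5,0.03,0,0.6],[3.4,0.07,0,1.3],[3.41,0.07,0.5,1.3],[3.41,0.07,2,1.3],[3.41,0.07,3,1.3],[3.41,0.07,4,1.3],[3.41,0.07,4.5,1.3],[3.41,0.07,4.6,1.3],[3.41,0.07,4.6,1.3]]]' 1 40
python3 - <<'E'
from h import *
s=arm.get_state();a=-.0753;c=np.array([.5419,-.0856]);g=c+.013*np.array([np.cos(a),np.sin(a)])
print(togo(s,[*g,.0265],a),s['force'])
E
```

```text
t: 5.95
eef_pos: [0.5553, -0.0873, 0.0747]
ee_rot: [-3.142, -0.001, -0.076]
force: [0.3, -0.0, -2.7]
width: 0.0338
gripper_force: 40.0
(array([-0.02, -0.03,  1.93]), np.float64(-0.006559873217172223)) [ 0.28677453 -0.0276948  -2.73184823]
```

```bash
python3 -m crank '[[[0,-0.02,0.6,0],[0,-0.02,1.2,0],[0,-0.02,1.6,0],[0,-0.02,1.8,0],[0,-0.02,1.88,0],[0,-0.02,1.9,0],[0,-0.02,1.93,0],[0,-0.02,1.95,0],[0,-0.02,1.95,0]]]' 1 40; python3 -c "
from station import arm;s=arm.get_state();print(s['force'],s['moment'])"
```

```text
t: 7.08
eef_pos: [0.5549, -0.0869, 0.0255]
ee_rot: [-3.142, -0.0, -0.076]
force: [0.2, 0.3, -2.7]
width: 0.0337
gripper_force: 40.0
[ 0.1586012   0.32983827 -2.65000042] [-0.01038787 -0.06578562 -0.0353247 ]
```

```bash
python3 -m crank '[[[0,0,0.01,0],[0,0,0.02,0],[0,0,0.02,0]]]' 1 40;python3 -m crank '[[[0,0,0.01,0],[0,0,0.02,0],[0,0,0.02,0]]]' 1 40
```

```text
t: 7.45
eef_pos: [0.555, -0.0869, 0.0254]
ee_rot: [3.142, -0.0, -0.076]
force: [-3.1, 0.9, 5.1]
width: 0.034
gripper_force: 40.0
t: 7.82
eef_pos: [0.555, -0.0869, 0.0253]
ee_rot: [3.142, -0.001, -0.076]
force: [-3.5, 1.7, 11.6]
width: 0.0338
gripper_force: 40.0
```

Seated on the plate; release and lift.

```bash
python3 -m crank '[[[0,0,-0.02,0],[0,0,-0.02,0],[0,0,-0.02,0],[0,0,-0.02,0]]]' 0.35 20; python3 -m crank '[[[0,0,-0.5,0],[0,0,-1.5,0],[0,0,-3,0],[0,0,-5,0],[-1.5,0,-6,0],[-3,0,-6.5,0],[-3.5,0,-6.5,0],[-3.5,0,-6.5,0],[-3.5,0,-6.5,0]]]' 0.35 20
python3 - <<'E'
from h import *
s=arm.get_state();p,d=arm.grab_frame('wrist');K,W=cam('wrist',s);P=cloud(d,K,W);np.savez('/tmp/w3.npz',p=p,d=d,W=W,K=K)
cv2.imwrite('pics/w3.png',cv2.resize(p[0:230,220:440,::-1],None,fx=2.5,fy=2.5))
a=-.0753;c=np.array([.5419,-.0856]);ax=np.array([np.cos(a),np.sin(a)]);ay=np.array([-ax[1],ax[0]])
L=np.stack([(P[...,:2]-c)@ax*1000,(P[...,:2]-c)@ay*1000,P[...,2]*1000],-1);z=L[...,2]
m=(p[...,0]>p[...,2]*1.5)&(z>46)&(z<56)&(abs(L[...,0])<30)&(abs(L[...,1])<30)
print('valve',m.sum(),cv2.minAreaRect(L[m][:,:2].astype(np.float32)),np.median(z[m]))
m=(z>85)&(z<100)&(abs(L[...,0]+34)<25)&(abs(L[...,1])<25);print('grip',cv2.minAreaRect(L[m][:,:2].astype(np.float32)))
k=c-.0345*ax;print(togo(s,[*k,.16],None),togo(s,[*k,.06]), s['ee_rot'],s['eef_pos'],s['q'][5])
E
```

```text
t: 8.32
eef_pos: [0.5549, -0.0869, 0.0247]
ee_rot: [3.142, 0.0, -0.076]
force: [0.2, -0.9, -0.1]
width: 0.0567
gripper_force: 0.0
t: 9.45
eef_pos: [0.4684, -0.0802, 0.1872]
ee_rot: [3.141, 0.0, -0.076]
force: [-0.5, 0.5, -0.5]
width: 0.057
gripper_force: 0.0
valve 1703 ((2.5064010620117188, -1.041299819946289), (33.10951232910156, 42.60389709472656), 89.605712890625) 49.600013945399645
grip ((-34.389564514160156, -0.01965045928955078), (10.041875839233398, 29.844127655029297), 4.093008995056152)
(array([ 1.57, -0.01,  1.09]), None) (array([ 1.57, -0.01,  5.09]), None) [ 3.14134915e+00  8.14054647e-05 -7.61712500e-02] [ 0.46837029 -0.0801963   0.1871911 ] 1.248424189400317
```

View pics/w3.png

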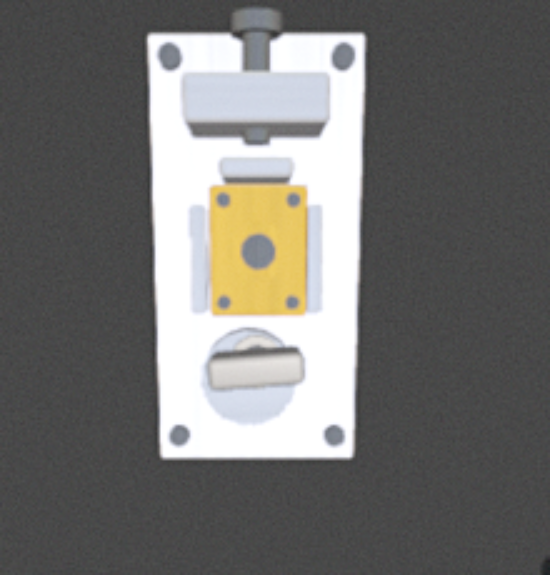

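The valve sits square between the guides (crop (258,250)). The pad is just beyond it, the retracted cam is at (250,375) and the wing grip at (256,368). Next the knob.

```bash
python3 -m crank '[[[0.5,0,0,2],[1,0,0,4],[1.57,0,0,6],[1.57,0,0,8],[1.57,0,0,10],[1.57,0,0,12],[1.57,0,0.5,14],[1.57,0,1,16],[1.57,0,1,17.14],[1.57,0,1,17.14],[1.57,0,1,17.14]]]' 0.5 30
python3 - <<'E'
from h import *
s=arm.get_state();print(togo(s,[.5075,-.083,.062],-1.571),s['q'],s['moment'])
E
```

```text
t: 10.88
eef_pos: [0.5071, -0.0832, 0.1619]
ee_rot: [3.141, -0.0, -1.57]
force: [-0.4, -0.0, 0.2]
width: 0.0439
gripper_force: 0.0
(array([-0.01, -0.02,  4.  ]), np.float64(0.01272746149375784)) [ 2.19850589e-01  1.48591592e-01 -4.30719393e-01  9.86090393e-05
 -9.92198494e-01 -2.18997616e-01] [ 0.104843   -0.06773049  0.00103845]
```

```bash
python3 -m crank '[[[0,0,1,0],[0,0,2,0],[0,0,3,0],[0,0,3.6,0],[0,-0.01,4,0],[0,-0.01,4,0]]]' 0.5 30; python3 -m crank '[[[0,0,0,0],[0,0,0,0],[0,0,0,0],[0,0,0,0]]]' 1 30;python3 -c "
from station import arm;s=arm.get_state();print(s['force'],s['moment'])"
```

```text
t: 11.62
eef_pos: [0.507, -0.0832, 0.062]
ee_rot: [3.141, -0.0, -1.572]
force: [-1.0, -0.2, 0.6]
width: 0.0439
gripper_force: 0.0
t: 12.12
eef_pos: [0.5086, -0.0831, 0.0638]
ee_rot: [-3.139, -0.0, -1.571]
force: [1.7, -0.7, 5.2]
width: 0.0095
gripper_force: 57.1
[ 1.73426699 -0.71285371  5.21764235] [-0.38054941 -0.06903256  0.02727554]
```

```bash
python3 -m crank '[[[0,0,0,0.5],[0,0,0,1.5],[0,0,0,2.5],[0,0,0,3.5],[0,0,0,4.5],[0,0,0,5.5],[0,0,0,6],[0,0,0,6]]]' 1 30;python3 -c "
from station import arm;s=arm.get_state();print(s['force'],s['moment'])"; python3 -m crank '[[[0,0,0,1],[0,0,0,2],[0,0,0,3],[0,0,0,4]]]' 1 30;python3 -c "
from station import arm;s=arm.get_state();print(s['force'],s['moment'])"
```

```text
t: 13.12
eef_pos: [0.5084, -0.0831, 0.0638]
ee_rot: [-3.139, 0.001, -2.096]
force: [-0.2, 0.7, 9.6]
width: 0.01
gripper_force: 60.5
[-0.23308141  0.65704473  9.62103816] [ 0.28755252  0.21104191 -0.09263738]
t: 13.62
eef_pos: [0.5083, -0.083, 0.0638]
ee_rot: [-3.14, 0.002, -2.447]
force: [-0.8, 1.6, 10.1]
width: 0.0095
gripper_force: 60.6
[-0.8465675   1.6070837  10.10690277] [0.67438341 0.49724506 0.1200893 ]
```

```bash
cat > m.sh <<'E'
python3 -c "
from station import arm;s=arm.get_state();print('a',round(-1.646-s['ee_rot'][2],4),s['force'].round(2),s['moment'].round(3))"
E
python3 -m crank '[[[0,0,0,0.4],[0,0,0,0.8],[0,0,0,1.2]]]'|head -1; sh m.sh;  python3 -m crank '[[[0,0,0,0.4],[0,0,0,0.8],[0,0,0,1.2]]]'|head -1; sh m.sh; python3 -m crank '[[[0,0,0,0.4],[0,0,0,0.8]]]'|head -1; sh m.sh
```

```text
t: 14.0
a 0.9035 [-1.92  2.42  9.66] [0.696 0.482 0.135]
t: 14.38
a 1.0082 [-2.48  1.82 11.05] [0.767 0.572 0.16 ]
t: 14.62
a 1.078 [-1.33  1.6   9.99] [0.861 0.566 0.16 ]
```

```bash
for i in 1 2; do :; done; python3 -m crank '[[[0,0,0,0.4],[0,0,0,0.8]]]'|head -1; sh m.sh;  python3 -m crank '[[[0,0,0,0.4],[0,0,0,0.8]]]'|head -1; sh m.sh
```

```text
t: 14.88
a 1.1478 [-2.    2.75 10.99] [0.961 0.618 0.143]
t: 15.12
a 1.2176 [-2.25  3.04 10.5 ] [1.024 0.641 0.28 ]
```

```bash
python3 -m crank '[[[0,0,0,0.15]]]'|head -1; sh m.sh;python3 -m crank '[[[0,0,0,0.15]]]'|head -1; sh m.sh
```

```text
t: 15.25
a 1.2302 [-1.92  3.41 10.58] [1.029 0.65  0.222]
t: 15.38
a 1.243 [-2.51  3.18 10.61] [1.05  0.688 0.229]
```

```bash
python3 -m crank '[[[0,0,0,0.2]]]'|head -1; sh m.sh;python3 -m crank '[[[0,0,0,0.2]]]'|head -1; sh m.sh
```

```text
t: 15.5
a 1.2605 [-1.75  3.21 11.05] [0.976 0.693 0.216]
t: 15.62
a 1.278 [-1.86  3.14 11.66] [1.091 0.68  0.196]
```

```bash
python3 -m crank '[[[0,0,0,0.1],[0,0,0,0.2]]]'|head -1; sh m.sh; python3 -m crank '[[[0,0,0,0],[0,0,0,0],[0,0,0,0]]]' 0.6; sh m.sh; python3 -m crank '[[[0,0,-1,0],[0,0,-2,0],[0,0,-3.5,0],[0,0,-4,-2],[0,0,-4,-4],[0,0,-4,-6],[0,0,-4,-8],[0,0,-4,-10],[0,0,-4,-12],[0,0,-4,-14]]]' 0.6
python3 - <<'E'
from h import *
s=arm.get_state();print(togo(s,[.4685,-.080,.187],-.076))
E
```

```text
t: 15.88
a 1.2951 [-2.2   3.43 11.45] [1.067 0.706 0.294]
t: 16.25
eef_pos: [0.5067, -0.0832, 0.0622]
ee_rot: [3.141, -0.0, -2.942]
force: [0.2, 0.4, -0.2]
width: 0.0322
gripper_force: 0.0
a 1.2963 [ 0.16  0.42 -0.18] [-0.038 -0.133  0.008]
t: 17.5
eef_pos: [0.5066, -0.0832, 0.1619]
ee_rot: [3.141, -0.0, -1.715]
force: [-0.0, -0.2, 0.2]
width: 0.0348
gripper_force: 0.0
(array([ 0.09,  1.53, -1.  ]), np.float64(17.22095081930811))
```

```bash
python3 -m crank '[[[0,0.5,-0.5,-2],[0,1,-1,-4],[0.1,1.53,-1,-6],[0.1,1.53,-1,-8],[0.1,1.53,-1,-10],[0.1,1.53,-1,-12],[0.1,1.53,-1,-14],[0.1,1.53,-1,-16],[0.1,1.53,-1,-18],[0.1,1.53,-1,-18.8],[0.1,1.53,-1,-18.8],[0.1,1.53,-1,-18.8]]]' 0.35
python3 - <<'E'
from h import *
a=-.0753;c=np.array([.5419,-.0856]);ax=np.array([np.cos(a),np.sin(a)]);ay=np.array([-ax[1],ax[0]])
def ana(n,p,d,K,W):
    P=cloud(d,K,W);L=np.stack([(P[...,:2]-c)@ax*1000,(P[...,:2]-c)@ay*1000,P[...,2]*1000],-1);z=L[...,2]
    near=abs(L[...,1])<30
    m=(p[...,0]>p[...,2]*1.5)&(z>46)&(z<56)&(abs(L[...,0])<35)&near
    t=L[m]
    if len(t):print(n,'valve',cv2.minAreaRect(t[:,:2].astype(np.float32)),np.percentile(t[:,0],[2,98]))
    m=(z>38.5)&(z<46)&(L[...,0]>23)&(L[...,0]<40)&(abs(L[...,1])<11)&(p[...,0]<p[...,2]*1.3);t=L[m];print(n,'pad',len(t),np.percentile(t[:,0],[2,50,98]).round(2))
    m=(z>42)&(z<50)&(L[...,0]>41)&near;print(n,'stop',L[m][:,0].mean().round(2))
    m=(z>85)&(z<100)&(abs(L[...,0]+34)<25)&(abs(L[...,1])<25);r=cv2.minAreaRect(L[m][:,:2].astype(np.float32));print(n,'grip',r)
Z=np.load('/tmp/w3.npz');ana('before',*[Z[k] for k in('p','d','K','W')])
s=arm.get_state();K,W=cam('wrist',s);p,d=arm.grab_frame('wrist');np.savez('/tmp/w4.npz',p=p,d=d,W=W,K=K);ana('after',p,d,K,W)
cv2.imwrite('pics/w4.png',cv2.resize(p[0:230,220:440,::-1],None,fx=2.5,fy=2.5))
E
```

```text
t: 19.0
eef_pos: [0.4687, -0.08, 0.1871]
ee_rot: [3.142, 0.0, -0.082]
force: [0.2, -1.1, -0.9]
width: 0.057
gripper_force: 0.0
before valve ((2.5064010620117188, -1.041299819946289), (33.10951232910156, 42.60389709472656), 89.605712890625) [-18.62802262  22.89926987]
before pad 223 [27.   30.12 33.5 ]
before stop 51.67
before grip ((-34.389564514160156, -0.01965045928955078), (10.041875839233398, 29.844127655029297), 4.093008995056152)
after valve ((6.48297119140625, -2.6193389892578125), (32.53731155395508, 43.1048698425293), 89.49654388427734) [-14.09376933  27.69766595]
after pad 185 [29.45 31.95 34.83]
after stop 51.84
after grip ((-34.44060134887695, -0.013150215148925781), (30.042146682739258, 9.972410202026367), 16.1558895111084)
```

View pics/w4.png

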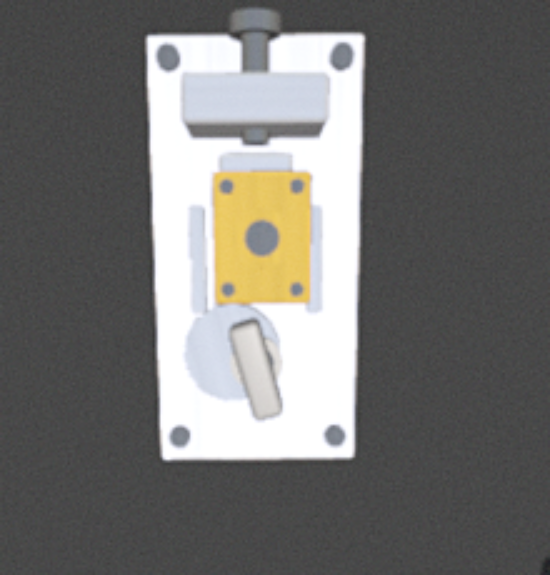

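Pad displacement (about 1.4 mm, or 8–9 N), cam angle (1.29 rad) and turning torque all agree with about 9 N. The valve is square against the pad, and the gripper is clear.

```bash
python3 -c "
from station import arm;print(arm.job_done())"
```

```text
the job is handed in; nothing more can be done
None
```

The valve body is upright in the nest, clamped against the sprung pad at an estimated 9 N (worked out from pad travel, cam angle and turning torque, not measured directly), and the job was handed in after about 19 s of robot time with the arm clear and, as far as I saw, nothing else moved.

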